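Clip the record card to its board at a field sampling station

TASK

It is getting windy: clip the larger of the two spring clamps, from above, over the middle of the top edge of the wide upright board that holds the record card, so that its jaws pinch card and board together. Set it on upright and square, well down over the edge, let go of it, and leave the smaller clamp where it stands.

Things in the scene. Friction and masses are not known exactly. Their poses are not given: they have to be found in the camera images.
- clamp: Larger spring clamp, dark steel, rubber jaws, 70 g, stands on its shut jaw tips, handles in a V on top. Origin: underside, midway between jaws. z up, y along hinge pin, x the way it opens; same either way round. 77 mm tall; jaws 44 wide (y), 20 over both (x). Pin 8 mm thick, 42 up. Handles: flat plates 36 wide (y), 45 to 77 up, 60 mm over their top edges. A board enters at most 38 mm, to the pin.
- clamp_a (a joint): How far each jaw of the larger clamp has turned from shut (both turn alike), rad: 0 shut, about 0.07 pinching board and card, 0.35 squeezed to the stop. A spring shuts it; squeezing takes about 10 N per handle, 25 mm above the pin. At the stop the handles are upright, parallel, 34 mm over the outside, 48 to 84 mm above the origin; jaw gap 17 mm at its narrowest, centred on the origin.
- board_edge (a point): Middle of the top edge (mid-thickness) of the wide upright board: fixed, 160 mm wide, top 120 mm above the table, 6 mm thick (4 mm grey plate plus a 2 mm stiff white record card on its far, +x face). y along the edge, x square to the board, z up. Foot 70 mm deep, 10 mm high. The other upright board, plain, equally high but 85 mm wide, is not to be used.
- small_clamp: The smaller spring clamp of the same shape, 48 mm tall, jaws 27 mm wide, standing on its shut jaw tips. Origin: underside, midway between the jaws; z up, y along its hinge pin. To be left alone.

How it is judged:
By the outcome, as a careful person would: the job done as asked, in the order asked, and still so for the second after the job is handed in, with the robot touching nothing.
It also fails if it takes over 35 s, if anything falls off the work surface, if the arm or the gripper's body presses on something with over 40 N, if the wrist force passes 120 N, or if a joint passes its speed limit or range.

ROBOT

A 6-joint arm with a two-finger parallel gripper is mounted at the origin on the work surface. World frame = base frame: x ahead of the robot, y to its left, z up, the work surface at z = 0. Lengths are in m, angles in rad, forces in N, time in s.
With the tool pointing down it reaches from about 0.375 to 0.925 m from the base axis. Payload 5.7 kg.
Tool frame: the origin (TCP) lies at the centre of the arm's flange, where the gripper is bolted on; the fingertips stand 173 mm ahead of it and the grasp point (between the pads) lies robot.hold_point_z ahead of it (robot.hold_point_z is the distance from the TCP to the grasp point, in m); z points along the fingers, y is the direction in which the jaws open and shut (so a half turn about z gives the same grasp; the last joint's range is limited). The gripper opens to 85 mm and grips with 20 to 120 N. Pads are 22 mm wide; open, the fingers measure 114 mm over their backs; the gripper's body (76 mm by 85 mm) begins 54 mm behind the grasp point. The pads swing forward as they close: fully open they stand 13 mm farther back than shut.
Start: joints at [1.206, 0.359, 1.51, -0, 1.272, -0.115], TCP at [0.148, 0.581, 0.405] pointing down, gripper open.
Joint ranges: [-2.97, 2.97], [-1.01, 2.36], [0.21, 2.38], [-0.96, 4.11], [0.2, 2.71], [-2.98, 2.98]. Speed limits (rad/s): [2.39, 2.39, 3.14, 3.14, 3.14, 3.14].

INTERFACE

Orientations are given as [roll, pitch, yaw] about the fixed x, y, z axes, in that order (R = Rz(yaw) Ry(pitch) Rx(roll)).
In Python, from plant import robot gives the robot as it stands. The module is installed in compiled form; this text tells all that it offers.
- The arm moves only by the shell command python3 -m creep 'ROWS' [FORCE]. ROWS is JSON, a list of rows, each an object of numbers: "grip": the finger opening in m, from 0 to 0.0854; "x", "y", "z": the shift along the tool's x, y, z in m; "roll": the turn about the tool's z in units of 10 degrees (1.0 is 10 degrees). In form: [{"grip": .., "x": .., "y": .., "z": .., "roll": ..}, ...]. A call has 1 to 5 rows; each row is the pose to reach, as a shift and turn from the pose commanded when the call began, along the tool's axes at that moment; what a row does not reach only later rows make up. A row lasts 1/8 s, in which the tool goes at most 62.5 mm and 10.7 degrees, less where a joint would pass 70% of its speed; a pose out of reach is approached as far as the arm can. A call with a gripper value outside its range is refused whole. The fingers move at their own pace and stop on an object; FORCE is the grip in N (left out, the last holds). Time passes only in rows, so rows that repeat a pose let the fingers close. It gives the time, the measured TCP pose, the force and the opening at its end, in the units of the state.
- robot.state(): the state, without advancing time (a new reading comes with each control period).
- robot.read_camera(name): name is "side" or "top" or "wrist"; returns (picture, depth): 420x560x3 uint8, blue, green, red; 420x560 float32, m along the optical axis (not along the pixel's ray), 0 where there is no reading.
- robot.camera_model(name): a dict with "mtx" (3x3 intrinsics, pixels), "world_from_camera" (4x4, takes a point from camera to world coordinates). Camera axes: x right, y down, z forward; pixel columns grow to the right and rows downward; lengths in m; the calibration is good to about 2 mm. A picture is of the moment at which its call begins: read the wrist's pose just before it. camera_model takes no time and is no camera call; for the wrist camera it gives the pose at the moment of the call.
- robot.finish_job(): hands the job in, once; it reports no verdict.
The state is a dict: "time_s": time; "joint_positions": joint angles; "qvel": joint speeds; "joint_efforts": joint torques, N m; "ee_pos": TCP position; "tool_rot": TCP orientation; "contact_force": force on the tool from outside, world axes, zero at the start; "torque": the same for the moment, N m; "width": finger opening in m.
Only numpy, scipy, OpenCV 4.12 (cv2) and the standard library are available. Lean on these libraries where they do the work, as an engineer would, in place of code of your own. Each camera call takes 0.05 s, during which the arm holds its last target. There are 200 camera calls.

## Working session

There is one attempt and no reset: what is moved stays moved. The work goes in short steps, Python scripts to look and compute and a shell command to move; the robot and the scene stay as the last step left them, time stands still between calls to the robot, and variables do not carry over. Pictures are saved under pics/ and viewed, about 8 in all and at most 12, crops included, and the job is handed in when it is done.

```bash
mkdir -p pics
cat > h.py <<'E'
import numpy as np, cv2
from plant import robot
def cloud(name):
    m=robot.camera_model(name); im,d=robot.read_camera(name)
    K=np.array(m["mtx"]);T=np.array(m["world_from_camera"])
    v,u=np.mgrid[:d.shape[0],:d.shape[1]]
    P=np.stack([(u-K[0,2])/K[0,0]*d,(v-K[1,2])/K[1,1]*d,d],-1)@T[:3,:3].T+T[:3,3]
    P[d==0]=np.nan
    return im,d,P
E
python3 - <<'E'
from h import *
s=robot.state();print(s, robot.hold_point_z)
a=[]
for n in("side","top"):
    im,d,P=cloud(n);np.savez(f'pics/{n}0.npz',im=im,P=P,d=d)
    a.append(im);print(n,robot.camera_model(n))
    cv2.imwrite(f'pics/{n}0.png',im)
E
```

```text
{'time_s': 0.0, 'joint_positions': array([ 1.20596788e+00,  3.59500036e-01,  1.51143728e+00,  1.04578083e-05,
        1.27248881e+00, -1.15108009e-01]), 'qvel': array([-0.00215852, -0.00041389, -0.00075481, -0.00083838, -0.00127763,
        0.00017085]), 'joint_efforts': array([-1.13387996e-04, -5.27611434e+01, -2.78616089e+01, -1.93878782e-04,
        1.32086955e-02,  8.93031057e-06]), 'ee_pos': array([0.14816016, 0.58104641, 0.4038544 ]), 'tool_rot': array([-3.13977246e+00, -2.20505836e-04,  2.89186893e+00]), 'contact_force': array([-0.07550654,  0.55271046, -0.80243236]), 'torque': array([ 0.06250497, -0.03560274, -0.02616594]), 'width': 0.08536047150714703} 0.1547
side {'mtx': array([[412.58756436,   0.        , 273.69541815],
       [  0.        , 412.58756436, 202.40080907],
       [  0.        ,   0.        ,   1.        ]]), 'world_from_camera': array([[ 0.99717215, -0.02634856,  0.07038076,  0.46835339],
       [-0.07419485, -0.49409667,  0.86623531, -0.64938106],
       [ 0.01195084, -0.86900761, -0.49465437,  0.46703699],
       [ 0.        ,  0.        ,  0.        ,  1.        ]])}
top {'mtx': array([[436.5658457 ,   0.        , 277.56893574],
       [  0.        , 436.5658457 , 206.74564176],
       [  0.        ,   0.        ,   1.        ]]), 'world_from_camera': array([[-0.00655264, -0.99890257,  0.04637591,  0.48961294],
       [-0.99978931,  0.00564218, -0.01973599,  0.00728717],
       [ 0.01945267, -0.04649546, -0.99872908,  0.91196013],
       [ 0.        ,  0.        ,  0.        ,  1.        ]])}
```

View pics/top0.png

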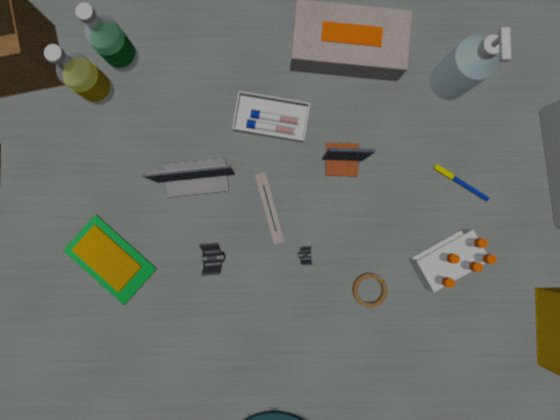

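View pics/side0.png

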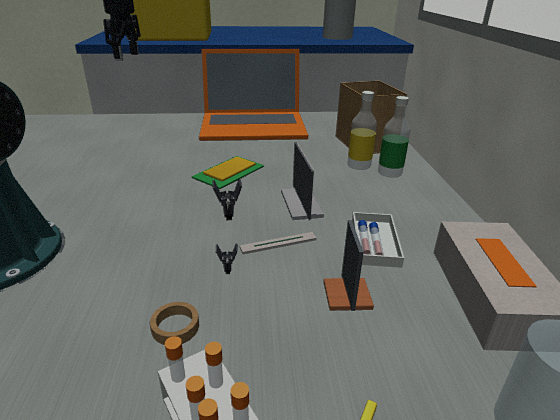

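The top view shows the large clamp at about (212,258), the small clamp at (305,255), the wide board's edge from (145,177) to (234,170), and the plain board at (348,154). In the side view, the large clamp is at (228,200) and the wide board is at (302,180).

Run:
```python
from h import *
C={}
for n in("top","side"):
    P=np.load(f'pics/{n}0.npz')['P'].reshape(-1,3);C[n]=P[~np.isnan(P).any(1)]
def sel(P,x,y,z): return P[(P[:,0]>x[0])&(P[:,0]<x[1])&(P[:,1]>y[0])&(P[:,1]<y[1])&(P[:,2]>z[0])&(P[:,2]<z[1])]
Z=np.load('pics/top0.npz')['P']
print(Z[258,212],Z[173,190],Z[172,210])
for n,P in C.items():
    c=Z[258,212]
    tb=sel(P,(c[0]-.1,c[0]+.1),(c[1]-.1,c[1]+.1),(-.02,.01));print(n,'table',np.median(tb[:,2]))
    q=sel(P,(c[0]-.06,c[0]+.06),(c[1]-.05,c[1]+.05),(.015,.11))
    print(n,'clamp',len(q),q.min(0),q.max(0),np.percentile(q[:,2],[50,90,97]))
    t=q[q[:,2]>.06]
    if len(t)>4:
        r=cv2.minAreaRect(t[:,:2].astype(np.float32)*1000);print(' handles rect',r,len(t),t.mean(0)); 
    b=Z[173,190]
    q=sel(P,(b[0]-.08,b[0]+.06),(b[1]-.15,b[1]+.15),(.02,.2))
    print(n,'board',len(q),q.min(0),q.max(0),np.percentile(q[:,2],[50,90,97]))
    e=q[q[:,2]>np.percentile(q[:,2],99)-.012]
    r=cv2.minAreaRect(e[:,:2].astype(np.float32)*1000);print(' edge rect',r,len(e),e.mean(0)); 
    v=cv2.fitLine(e[:,:2].astype(np.float32),cv2.DIST_HUBER,0,.001,.001).ravel();print(v,np.degrees(np.arctan2(-v[0]*np.sign(v[1]),abs(v[1]))))
a=np.load('pics/top0.npz')['im'];s=np.load('pics/side0.npz')['im']
A=cv2.resize(a[150:290,130:270],(400,400),interpolation=cv2.INTER_CUBIC);B=cv2.resize(s[130:230,200:330],(520,400),interpolation=cv2.INTER_CUBIC)[:, :400]
cv2.imwrite('pics/crop1.png',np.hstack([A,B]))
```

```text
[0.42958621 0.1198351  0.04728396] [0.59158324 0.15454126 0.09635288] [0.59514498 0.11919383 0.08191791]
top table 0.00033779493147567674
top clamp 605 [0.39968066 0.09826585 0.01507002] [0.4619454  0.14390996 0.08040411] [0.05145151 0.07669436 0.07832936]
 handles rect ((430.697998046875, 121.08076477050781), (60.119239807128906, 36.02647399902344), 4.808042049407959) 224 [0.42887156 0.12050008 0.07247451]
top board 897 [0.58336707 0.07788906 0.02001383] [0.61515517 0.23708915 0.123661  ] [0.09675268 0.12101138 0.12199513]
 edge rect ((594.28466796875, 157.8348388671875), (6.544075965881348, 159.86962890625), 5.976180076599121) 349 [0.59374284 0.15878289 0.11939523]
[ 0.10132462 -0.99485344  0.5957503   0.13844289] 5.8154526
side table 0.0005669272031295913
side clamp 445 [0.40155781 0.09474917 0.0150388 ] [0.46197117 0.14234045 0.07885026] [0.04846384 0.07620233 0.07777327]
 handles rect ((431.75665283203125, 118.78096771240234), (59.74460983276367, 39.381717681884766), 4.111057281494141) 130 [0.43230295 0.11367238 0.0711668 ]
side board 970 [0.58455478 0.07262488 0.02000437] [0.61542804 0.23622865 0.1223793 ] [0.07512472 0.11941703 0.12088869]
 edge rect ((595.0806274414062, 155.33836364746094), (6.850114822387695, 162.142822265625), 5.619640350341797) 187 [0.59490682 0.14577166 0.11763705]
[ 0.10192623 -0.994792    0.59550166  0.13536058] 5.850102
```

View pics/crop1.png

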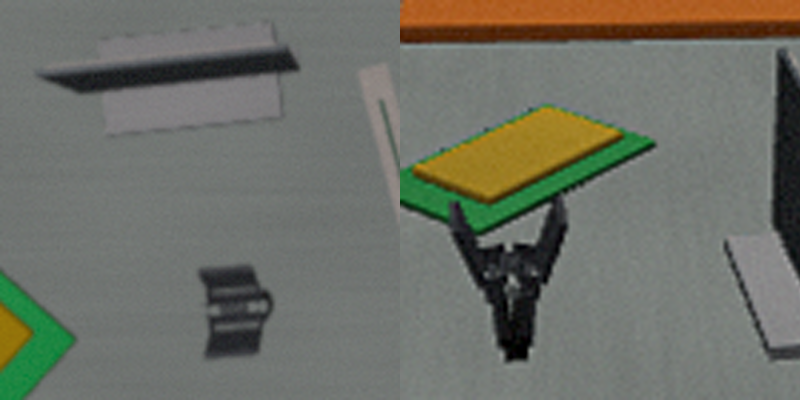

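```bash
cat >> h.py <<'E'
from scipy.spatial.transform import Rotation as Ro
def togo(p,yawdeg):
    s=robot.state();R=Ro.from_euler('xyz',s['tool_rot'])
    d=R.inv().apply(np.array(p)-s['ee_pos']); y=np.degrees(s['tool_rot'][2])
    r=-((yawdeg-y+180)%360-180)/10
    print('t',s['time_s'],'pos',s['ee_pos'].round(4),'rpy',np.degrees(s['tool_rot']).round(2),'w',s['width'],'F',s['contact_force'].round(1))
    print('shift',d.round(4),'roll',round(r,3))
E
python3 -m creep '[{"grip":0.0854,"x":-0.39,"y":-0.378,"z":0.0,"roll":7.12},{"grip":0.0854,"x":-0.39,"y":-0.378,"z":0.0,"roll":7.12},{"grip":0.0854,"x":-0.39,"y":-0.378,"z":0.0,"roll":7.12},{"grip":0.0854,"x":-0.39,"y":-0.378,"z":0.0,"roll":7.12},{"grip":0.0854,"x":-0.39,"y":-0.378,"z":0.0,"roll":7.12}]' 45
python3 -c "
from h import *
togo([.431,.120,.39],94.5)"
```

```text
time_s: 0.72
ee_pos: [0.3125, 0.3134, 0.4046]
tool_rot: [3.142, 0.0, 1.949]
contact_force: [1.7, -0.1, -0.2]
width: 0.0855
t 0.725 pos [0.3125 0.3134 0.4046] rpy [1.8000e+02 1.0000e-02 1.1165e+02] w 0.08545100518204136 F [ 1.7 -0.1 -0.2]
shift [-0.2234  0.0388  0.0146] roll 1.715
```

```bash
python3 -m creep '[{"grip":0.0854,"x":-0.223,"y":0.039,"z":0.014,"roll":1.7},{"grip":0.0854,"x":-0.223,"y":0.039,"z":0.014,"roll":1.7},{"grip":0.0854,"x":-0.223,"y":0.039,"z":0.014,"roll":1.7},{"grip":0.0854,"x":-0.223,"y":0.039,"z":0.014,"roll":1.7},{"grip":0.0854,"x":-0.223,"y":0.039,"z":0.014,"roll":1.7}]'
cat > look.py <<'E'
from h import *
import sys
im,d,P=cloud("wrist");cv2.imwrite(sys.argv[1],im)
q=P.reshape(-1,3);q=q[~np.isnan(q).any(1)]
c=np.array([.431,.12])
t=q[(np.abs(q[:,:2]-c)<.06).all(1)&(q[:,2]>.06)&(q[:,2]<.09)]
print(len(t),cv2.minAreaRect(t[:,:2].astype(np.float32)*1000) if len(t) else '',t.max(0))
E
python3 look.py pics/w1.png
python3 -c "
from h import *
togo([.431,.120,.223],94.5)"
```

```text
time_s: 1.35
ee_pos: [0.4328, 0.1209, 0.3904]
tool_rot: [-3.141, 0.001, 1.653]
contact_force: [0.6, 0.3, 0.0]
width: 0.0855
936 ((430.1552429199219, 118.89056396484375), (60.08147048950195, 36.5079345703125), 4.635883331298828) [0.46082449 0.13911917 0.08088157]
t 1.4 pos [0.4319 0.1221 0.3904] rpy [-1.7994e+02 -1.0000e-02  9.4800e+01] w 0.08553042285104893 F [-0.1  0.7 -0. ]
shift [-0.002  -0.0009  0.1674] roll 0.03
```

View pics/w1.png

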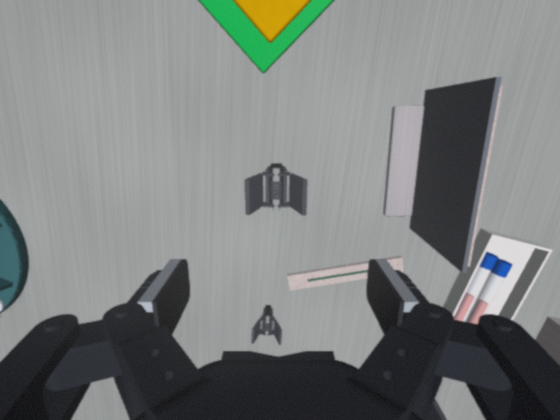

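The wrist view puts the clamp at (276,190), centred between the fingers. Position, yaw and height (about 78 mm) agree across all three cameras.

```bash
python3 -m creep '[{"grip":0.0854,"x":-0.002,"y":-0.001,"z":0.06,"roll":0.03},{"grip":0.0854,"x":-0.002,"y":-0.001,"z":0.11,"roll":0.03},{"grip":0.0854,"x":-0.002,"y":-0.001,"z":0.14,"roll":0.03},{"grip":0.0854,"x":-0.002,"y":-0.001,"z":0.166,"roll":0.03},{"grip":0.0854,"x":-0.002,"y":-0.001,"z":0.166,"roll":0.03}]'
python3 -c "
from h import *
togo([.4307,.120,.224],94.5)"
```

```text
time_s: 2.02
ee_pos: [0.4291, 0.1218, 0.2234]
tool_rot: [-3.137, 0.0, 1.654]
contact_force: [-0.4, -0.5, 0.4]
width: 0.0855
t 2.025 pos [0.4291 0.1218 0.2234] rpy [-179.72    0.     94.76] w 0.08547080278257381 F [-0.4 -0.5  0.4]
shift [-0.0019  0.0015 -0.0007] roll 0.026
```

```bash
python3 -m creep '[{"grip":0.065,"x":-0.001,"y":0.001,"z":0.0},{"grip":0.05,"x":-0.001,"y":0.001,"z":0.0},{"grip":0.03,"x":-0.001,"y":0.001,"z":0.0},{"grip":0.03,"x":-0.001,"y":0.001,"z":0.0},{"grip":0.03,"x":-0.001,"y":0.001,"z":0.0}]' 45
python3 -m creep '[{"grip":0.03},{"grip":0.03},{"grip":0.03},{"grip":0.03}]' 45
python3 - <<'E'
from h import *
togo([.4307,.120,.224],94.5)
im,d,P=cloud("side")
cv2.imwrite('pics/s2.png',cv2.resize(im[100:250,150:350],(800,600),interpolation=cv2.INTER_CUBIC))
E
```

```text
t 2.025 pos [0.4291 0.1218 0.2234] rpy [-179.72    0.     94.76] w 0.08547080278257381 F [-0.4 -0.5  0.4]
shift [-0.0019  0.0015 -0.0007] roll 0.026$[0]: bad value
$[0]: bad value
```

View pics/s2.png

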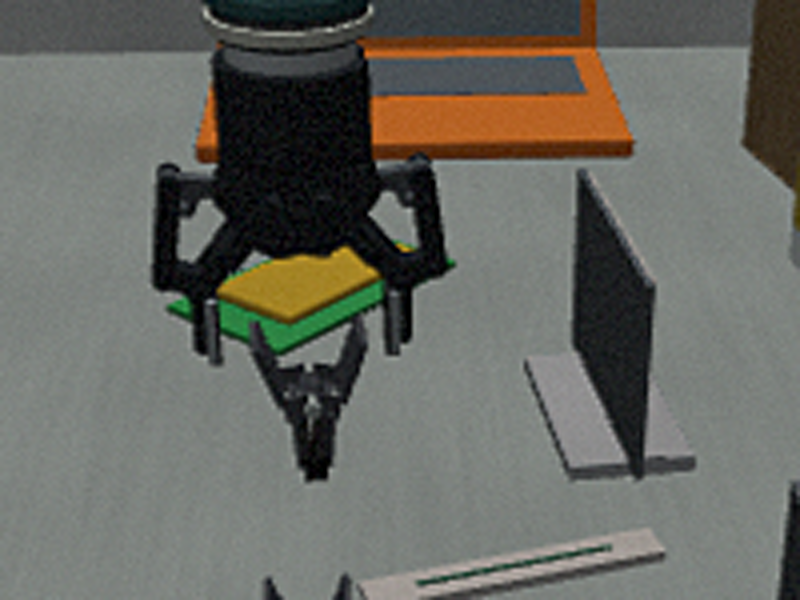

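The side view shows the pads straddling the handle tops. The moves were refused because every row needs all its keys, so I'll resend the squeeze in full.

```bash
python3 -m creep '[{"grip":0.065,"x":-0.001,"y":0.001,"z":0.0,"roll":0.0},{"grip":0.05,"x":-0.001,"y":0.001,"z":0.0,"roll":0.0},{"grip":0.03,"x":-0.001,"y":0.001,"z":0.0,"roll":0.0},{"grip":0.03,"x":-0.001,"y":0.001,"z":0.0,"roll":0.0},{"grip":0.03,"x":-0.001,"y":0.001,"z":0.0,"roll":0.0}]' 45
python3 -m creep '[{"grip":0.03,"x":0.0,"y":0.0,"z":0.0,"roll":0.0},{"grip":0.03,"x":0.0,"y":0.0,"z":0.0,"roll":0.0},{"grip":0.03,"x":0.0,"y":0.0,"z":0.0,"roll":0.0}]' 45
python3 - <<'E'
from h import *
togo([.4307,.120,.224],94.5)
im,d,P=cloud("side")
cv2.imwrite('pics/s3.png',cv2.resize(im[100:250,150:350],(800,600),interpolation=cv2.INTER_CUBIC))
E
```

```text
time_s: 2.7
ee_pos: [0.4253, 0.1196, 0.227]
tool_rot: [-3.126, 0.0, 1.652]
contact_force: [-22.9, -1.1, 55.7]
width: 0.0336
time_s: 3.08
ee_pos: [0.4252, 0.1196, 0.227]
tool_rot: [-3.127, 0.0, 1.652]
contact_force: [-24.2, -0.6, 54.4]
width: 0.0339
t 3.075 pos [0.4252 0.1196 0.227 ] rpy [-179.15    0.     94.66] w 0.03386697292669049 F [-24.2  -0.6  54.4]
shift [-0.      0.0055  0.0029] roll 0.016
```

View pics/s3.png

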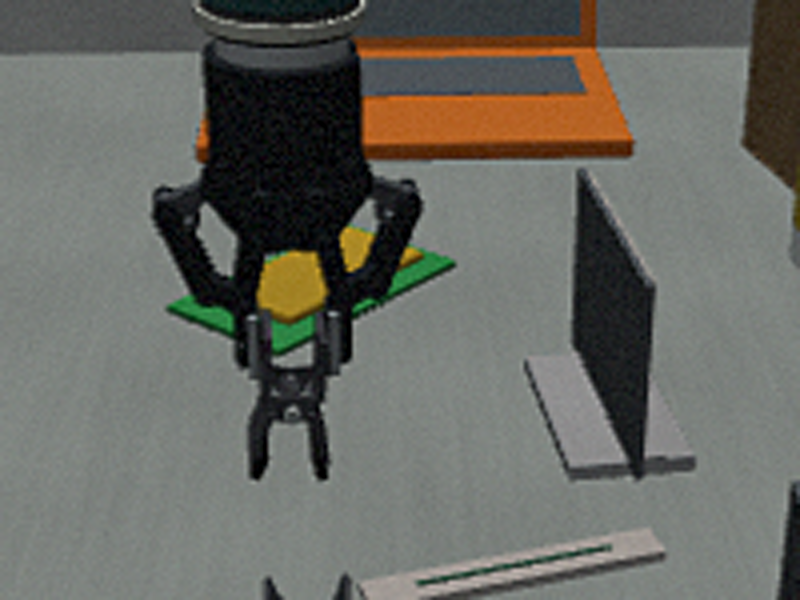

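The clamp is squeezed fully open, pressing on the table because the pads swung forward. I'll lift straight up and measure how it sits in the gripper.

```bash
python3 -m creep '[{"grip":0.03,"x":0.0,"y":0.0,"z":-0.01,"roll":0.0},{"grip":0.03,"x":0.0,"y":0.0,"z":-0.04,"roll":0.0},{"grip":0.03,"x":0.0,"y":0.0,"z":-0.09,"roll":0.0},{"grip":0.03,"x":0.0,"y":0.0,"z":-0.14,"roll":0.0},{"grip":0.03,"x":0.0,"y":0.0,"z":-0.17,"roll":0.0}]' 45
python3 -m creep '[{"grip":0.03,"x":0.0,"y":0.0,"z":0.0,"roll":0.0},{"grip":0.03,"x":0.0,"y":0.0,"z":0.0,"roll":0.0}]' 45
python3 - <<'E'
from h import *
togo([.5947,.1567,.395],95.8)
im,d,P=cloud("side")
cv2.imwrite('pics/s4.png',cv2.resize(im[30:180,150:350],(800,600),interpolation=cv2.INTER_CUBIC))
s=robot.state();R=Ro.from_euler('xyz',s['tool_rot'])
for n,Q in(("side",P),("wrist",cloud("wrist")[2])):
    q=Q.reshape(-1,3);q=q[~np.isnan(q).any(1)];l=R.inv().apply(q-s['ee_pos'])
    l=l[(abs(l[:,0])<.05)&(abs(l[:,1])<.04)&(l[:,2]>.18)&(l[:,2]<.25)]
    print(n,len(l),*(l.min(0).round(4),l.max(0).round(4)) if len(l) else '')
    for a in(.182,.19,.2,.21,.22):
        k=l[(l[:,2]>=a)&(l[:,2]<a+.01)]
        if len(k):print(a,len(k),k.min(0).round(4),k.max(0).round(4))
E
```

```text
time_s: 3.75
ee_pos: [0.4324, 0.12, 0.3983]
tool_rot: [3.136, -0.0, 1.652]
contact_force: [1.1, 0.1, -1.7]
width: 0.0325
time_s: 4.0
ee_pos: [0.4314, 0.1199, 0.3944]
tool_rot: [-3.141, 0.0, 1.652]
contact_force: [0.4, 0.5, -0.3]
width: 0.0323
t 4.0 pos [0.4314 0.1199 0.3944] rpy [-179.99    0.     94.67] w 0.03233088910761558 F [ 0.4  0.5 -0.3]
shift [ 0.0234  0.1657 -0.0006] roll -0.113
side 314 [-0.0249 -0.023   0.18  ] [0.0214 0.0197 0.2247]
0.182 105 [-0.0249 -0.0158  0.1823] [0.018  0.0144 0.1916]
0.19 42 [-0.0228 -0.018   0.1902] [0.0177 0.0148 0.1999]
0.2 41 [-0.0226 -0.0208  0.2003] [0.0214 0.0177 0.2099]
0.21 79 [-0.0244 -0.023   0.2108] [0.0202 0.0197 0.2191]
0.22 18 [-0.024  -0.0217  0.2203] [-0.0184  0.0186  0.2247]
wrist 2990 [-0.0247 -0.0251  0.18  ] [0.0224 0.0183 0.2256]
0.182 1678 [-0.0247 -0.0173  0.182 ] [0.0224 0.0133 0.192 ]
0.19 165 [-0.0177 -0.0198  0.19  ] [0.0198 0.014  0.2   ]
0.2 208 [-0.0017 -0.0234  0.2001] [0.0211 0.0164 0.2099]
0.21 361 [-0.0099 -0.0251  0.2101] [0.0215 0.0183 0.2199]
0.22 34 [ 0.0183 -0.0238  0.2201] [0.0214 0.0166 0.2256]
```

View pics/s4.png

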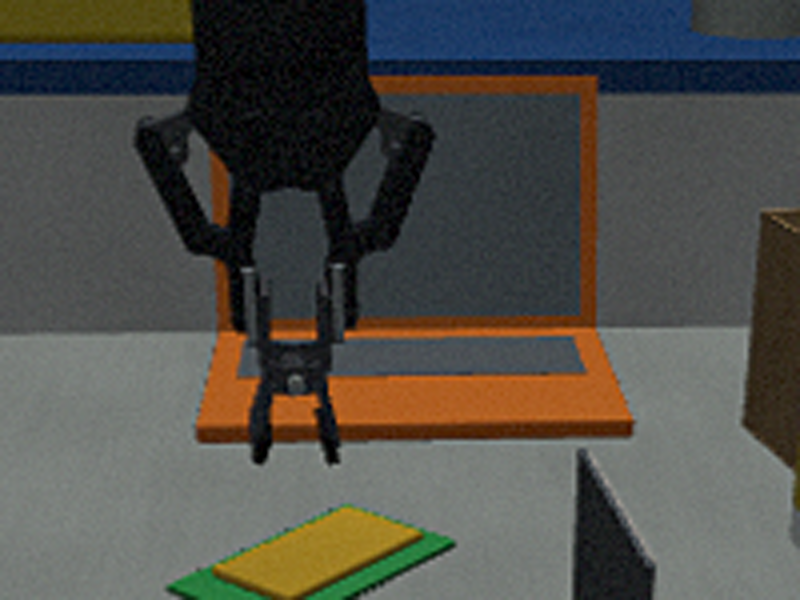

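The clamp hangs nearly upright between the pads. In the tool frame it sits about −2.5 mm in y and −1 mm in x at the jaws, with its origin about 228 mm ahead. Next I go above the board.

```bash
python3 -m creep '[{"grip":0.03,"x":0.006,"y":0.04,"z":0.0,"roll":-0.11},{"grip":0.03,"x":0.012,"y":0.08,"z":0.0,"roll":-0.11},{"grip":0.03,"x":0.018,"y":0.125,"z":0.0,"roll":-0.11},{"grip":0.03,"x":0.0245,"y":0.168,"z":0.0,"roll":-0.11},{"grip":0.03,"x":0.0245,"y":0.168,"z":0.0,"roll":-0.11}]' 45
python3 -m creep '[{"grip":0.03,"x":0.0,"y":0.0,"z":0.0,"roll":0.0},{"grip":0.03,"x":0.0,"y":0.0,"z":0.0,"roll":0.0}]' 45
cat > chk.py <<'E'
from h import *
togo([.597,.158,.3135],95.8)
s=robot.state();R=Ro.from_euler('xyz',s['tool_rot'])
for n in("side","wrist","top"):
    im,d,P=cloud(n);cv2.imwrite(f'pics/{n}_l.png',im)
    q=P.reshape(-1,3);q=q[~np.isnan(q).any(1)];l=R.inv().apply(q-s['ee_pos'])
    k=l[(abs(l[:,0])<.05)&(abs(l[:,1])<.04)&(l[:,2]>.20)&(l[:,2]<.24)]
    if len(k):print(n,'jaws',len(k),k.min(0).round(4),k.max(0).round(4))
    e=q[(abs(q[:,0]-.595)<.03)&(abs(q[:,1]-.157)<.1)&(q[:,2]>.113)&(q[:,2]<.126)]
    if len(e):
        le=R.inv().apply(e-s['ee_pos']).astype(np.float32)
        print(n,'edge in tool xy',cv2.minAreaRect(le[:,:2]*1000),e[:,2].max(), 'n',len(e))
E
python3 chk.py
```

```text
time_s: 4.72
ee_pos: [0.5998, 0.1585, 0.3925]
tool_rot: [-3.141, 0.0, 1.672]
contact_force: [-1.2, 0.1, -0.2]
width: 0.0323
time_s: 4.97
ee_pos: [0.5961, 0.1578, 0.394]
tool_rot: [-3.139, 0.0, 1.672]
contact_force: [0.3, -0.3, -0.8]
width: 0.0323
t 4.975 pos [0.5961 0.1578 0.394 ] rpy [-1.7987e+02  1.0000e-02  9.5780e+01] w 0.03233738210227421 F [ 0.3 -0.3 -0.8]
shift [0.0001 0.0011 0.0805] roll -0.002
side jaws 206 [-0.0251 -0.0235  0.2002] [0.0211 0.0189 0.2277]
side edge in tool xy ((-1.9943923950195312, -0.4117426872253418), (161.073486328125, 6.935509204864502), 0.18858188390731812) 0.12189100089549376 n 155
wrist jaws 601 [-0.0099 -0.0248  0.2   ] [0.0216 0.0187 0.2252]
wrist edge in tool xy ((-2.676513671875, -1.775190830230713), (5.765142917633057, 159.9596405029297), 89.92223358154297) 0.12393009963040577 n 764
top jaws 129 [-0.0212 -0.0238  0.2002] [0.01   0.0169 0.226 ]
top edge in tool xy ((-42.498619079589844, -1.1264567375183105), (6.365242958068848, 74.4568099975586), 89.9489517211914) 0.12425791730909219 n 150
```

Jaws and edge agree to about 1.5 mm and the yaw is within 0.2°. I'll shift 1.5 mm and lower.

```bash
python3 -m creep '[{"grip":0.03,"x":0.0,"y":0.0015,"z":0.02,"roll":0.0},{"grip":0.03,"x":0.0,"y":0.0015,"z":0.04,"roll":0.0},{"grip":0.03,"x":0.0,"y":0.0015,"z":0.055,"roll":0.0},{"grip":0.03,"x":0.0,"y":0.0015,"z":0.065,"roll":0.0},{"grip":0.03,"x":0.0,"y":0.0015,"z":0.065,"roll":0.0}]' 45
python3 -m creep '[{"grip":0.03,"x":0.0,"y":0.0,"z":0.006,"roll":0.0},{"grip":0.03,"x":0.0,"y":0.0,"z":0.01,"roll":0.0},{"grip":0.03,"x":0.0,"y":0.0,"z":0.013,"roll":0.0},{"grip":0.03,"x":0.0,"y":0.0,"z":0.013,"roll":0.0}]' 45
python3 - <<'E'
from h import *
togo([.597,.158,.3135],95.8)
im,d,P=cloud("side")
cv2.imwrite('pics/s5.png',cv2.resize(im[90:240,220:420],(800,600),interpolation=cv2.INTER_CUBIC))
E
```

```text
time_s: 5.75
ee_pos: [0.5985, 0.1582, 0.3291]
tool_rot: [-3.14, 0.0, 1.672]
contact_force: [-0.1, 0.1, -0.9]
width: 0.0321
time_s: 6.25
ee_pos: [0.5987, 0.1582, 0.3165]
tool_rot: [-3.141, 0.0, 1.672]
contact_force: [-0.8, -0.5, -0.1]
width: 0.0324
t 6.25 pos [0.5987 0.1582 0.3165] rpy [-1.7997e+02  1.0000e-02  9.5780e+01] w 0.032395158007523156 F [-0.8 -0.5 -0.1]
shift [-0.     -0.0017  0.003 ] roll -0.002
```

View pics/s5.png

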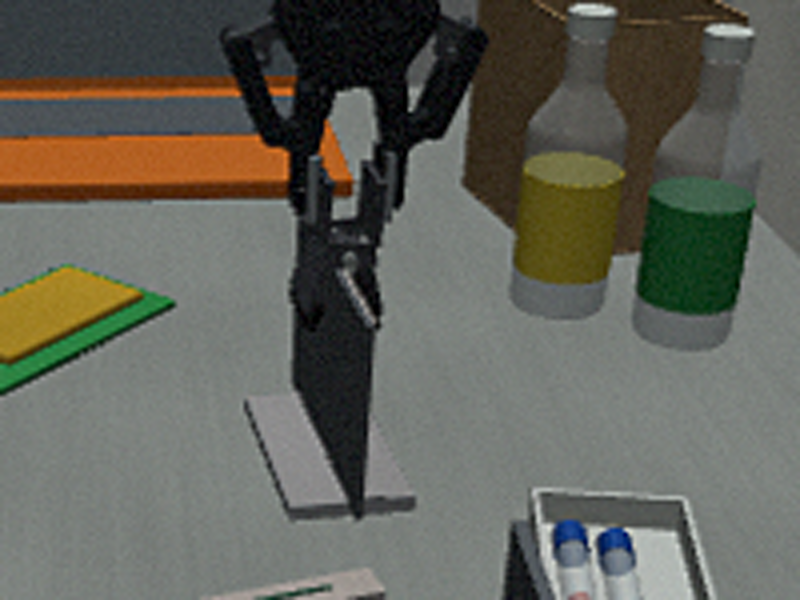

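The jaws straddle the board with no contact force. I'll go down another 4 mm.

```bash
python3 -m creep '[{"grip":0.03,"x":0.0,"y":-0.001,"z":0.002,"roll":0.0},{"grip":0.03,"x":0.0,"y":-0.001,"z":0.004,"roll":0.0},{"grip":0.03,"x":0.0,"y":-0.001,"z":0.004,"roll":0.0},{"grip":0.03,"x":0.0,"y":-0.001,"z":0.004,"roll":0.0}]' 45
python3 chk.py
```

```text
time_s: 6.8
ee_pos: [0.5979, 0.1581, 0.3127]
tool_rot: [3.142, 0.0, 1.672]
contact_force: [0.3, 0.3, -1.5]
width: 0.0323
t 6.8 pos [0.5979 0.1581 0.3127] rpy [1.800e+02 1.000e-02 9.577e+01] w 0.032325272769281765 F [ 0.3  0.3 -1.5]
shift [-0.     -0.0009 -0.0008] roll -0.003
side jaws 257 [-0.0497 -0.0235  0.2001] [0.0217 0.0177 0.2395]
side edge in tool xy ((-32.67591857910156, -1.9248790740966797), (32.523616790771484, 101.55020904541016), 89.92743682861328) 0.12594551517843156 n 170
wrist jaws 668 [-0.0096 -0.025   0.2001] [0.0493 0.0183 0.2265]
wrist edge in tool xy ((0.7422943115234375, -4.618320465087891), (153.68145751953125, 33.10158157348633), 5.7668890953063965) 0.12599905460865438 n 2240
top jaws 150 [-0.0486 -0.0247  0.2001] [0.0098 0.0192 0.2397]
top edge in tool xy ((-39.890846252441406, 1.8249225616455078), (31.147520065307617, 76.11675262451172), 78.71778869628906) 0.12587626963668597 n 163
```

Still contact-free with about 35 mm entered. I'll open gradually and follow down a little, so the pads swinging back don't drag the clamp up.

```bash
python3 -m creep '[{"grip":0.036,"x":0.0,"y":-0.0005,"z":0.001,"roll":0.0},{"grip":0.040,"x":0.0,"y":-0.0005,"z":0.002,"roll":0.0},{"grip":0.044,"x":0.0,"y":-0.0005,"z":0.0035,"roll":0.0},{"grip":0.048,"x":0.0,"y":-0.0005,"z":0.005,"roll":0.0},{"grip":0.052,"x":0.0,"y":-0.0005,"z":0.006,"roll":0.0}]' 45
python3 - <<'E'
from h import *
togo([.597,.158,.3135],95.8)
im,d,P=cloud("side")
cv2.imwrite('pics/s6.png',cv2.resize(im[90:240,220:420],(800,600),interpolation=cv2.INTER_CUBIC))
E
```

```text
time_s: 7.58
ee_pos: [0.5973, 0.158, 0.3065]
tool_rot: [-3.141, 0.0, 1.672]
contact_force: [-0.0, 0.9, -0.4]
width: 0.0516
t 7.575 pos [0.5973 0.158  0.3065] rpy [-1.7999e+02  1.0000e-02  9.5780e+01] w 0.05158705459485186 F [-0.   0.9 -0.4]
shift [-0.     -0.0003 -0.007 ] roll -0.002
```

View pics/s6.png

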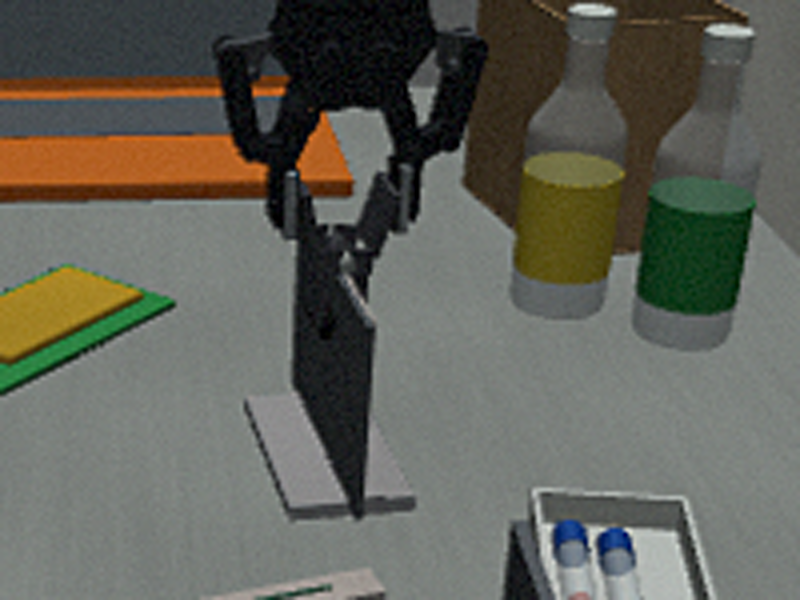

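The clamp is closing upright on the board, with the pads just about off the handles. I'll open fully and withdraw.

```bash
python3 -m creep '[{"grip":0.056,"x":0.0,"y":0.0,"z":0.001,"roll":0.0},{"grip":0.060,"x":0.0,"y":0.0,"z":0.001,"roll":0.0},{"grip":0.0854,"x":0.0,"y":0.0,"z":0.001,"roll":0.0},{"grip":0.0854,"x":0.0,"y":0.0,"z":0.001,"roll":0.0},{"grip":0.0854,"x":0.0,"y":0.0,"z":0.001,"roll":0.0}]' 45
python3 -m creep '[{"grip":0.0854,"x":0.0,"y":0.0,"z":-0.01,"roll":0.0},{"grip":0.0854,"x":0.0,"y":0.0,"z":-0.04,"roll":0.0},{"grip":0.0854,"x":0.0,"y":0.0,"z":-0.08,"roll":0.0},{"grip":0.0854,"x":0.0,"y":0.0,"z":-0.13,"roll":0.0},{"grip":0.0854,"x":0.0,"y":0.0,"z":-0.13,"roll":0.0}]' 45
python3 - <<'E'
from h import *
togo([.597,.158,.3135],95.8)
c=np.cos(np.radians(5.8));s_=np.sin(np.radians(5.8))
for n in("side","wrist"):
    im,d,P=cloud(n)
    if n=="side":A=im[90:240,220:420]
    q=P.reshape(-1,3);q=q[~np.isnan(q).any(1)]-[.5947,.1567,.12]
    l=q.copy();l[:,0]=q[:,0]*c+q[:,1]*s_;l[:,1]=-q[:,0]*s_+q[:,1]*c
    k=l[(abs(l[:,0])<.05)&(abs(l[:,1])<.05)]
    for a,b in((-.045,-.03),(-.03,-.012),(.005,.015),(.015,.025),(.025,.06)):
        m=k[(k[:,2]>a)&(k[:,2]<b)]
        if len(m):print(n,a,len(m),m.min(0).round(4),m.max(0).round(4))
    t=k[(k[:,2]>.02)&(k[:,2]<.06)]
    if len(t):print(cv2.minAreaRect(t[:,:2].astype(np.float32)*1000))
    cv2.imwrite('pics/w7.png',im)
W=cv2.resize(im,(400,300));A=cv2.resize(A,(400,300),interpolation=cv2.INTER_CUBIC)
cv2.imwrite('pics/f7.png',np.hstack([A,W]))
E
```

```text
time_s: 8.25
ee_pos: [0.5974, 0.1581, 0.3058]
tool_rot: [3.141, 0.0, 1.672]
contact_force: [0.6, -0.9, 0.4]
width: 0.0855
time_s: 8.88
ee_pos: [0.5987, 0.1583, 0.4414]
tool_rot: [3.132, -0.0, 1.672]
contact_force: [-0.6, -0.9, -0.0]
width: 0.0849
t 8.875 pos [0.5987 0.1583 0.4414] rpy [ 1.7942e+02 -2.0000e-02  9.5780e+01] w 0.08486310289569475 F [-0.6 -0.9 -0. ]
shift [-0.0002 -0.003   0.1279] roll -0.002
side -0.045 40 [-0.0086 -0.0491 -0.0448] [-0.0018  0.047  -0.0306]
side -0.03 89 [-0.0121 -0.0492 -0.0297] [ 0.0114  0.0137 -0.012 ]
side 0.005 138 [-0.0187 -0.0253  0.005 ] [0.0195 0.0232 0.015 ]
side 0.015 69 [-0.022  -0.0195  0.015 ] [0.0213 0.0177 0.025 ]
side 0.025 144 [-0.0273 -0.0194  0.0252] [0.0281 0.0169 0.0462]
((0.4135322570800781, -1.2439250946044922), (36.06492614746094, 55.385597229003906), 89.81224822998047)
wrist -0.045 8 [-0.0086  0.0219 -0.0312] [ 0.0073  0.022  -0.0303]
wrist -0.03 177 [-0.0126 -0.0212 -0.0298] [ 0.0104  0.0223 -0.0121]
wrist 0.005 743 [-0.0182 -0.0227  0.0051] [0.0171 0.0232 0.015 ]
wrist 0.015 553 [-0.0212 -0.0181  0.015 ] [0.0193 0.0183 0.025 ]
wrist 0.025 1170 [-0.0284 -0.018   0.025 ] [0.0269 0.0183 0.048 ]
((-0.7034473419189453, 0.1611347198486328), (36.20566940307617, 55.318626403808594), 89.89144897460938)
```

View pics/f7.png

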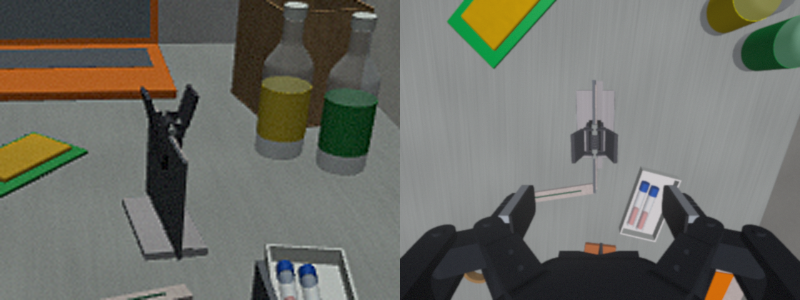

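```bash
python3 -c "
from plant import robot
print(robot.finish_job(), robot.state()['time_s'])"
```

```text
the job is handed in; nothing more can be done
the job is handed in; nothing more can be done
```

The larger clamp is clipped over the top edge of the wide board, pinching card and board together. I let go of it, moved the gripper clear and handed the job in at about 9 s of the 35 s.

**Last checks**, from the side and wrist cameras after letting go:
- **Position along the edge:** the clamp is within about 1 mm of the middle. The wrist camera gave 0.2 mm and the side camera −1.2 mm.
- **Square and upright:** it is square to within 0.2°. The handles are symmetric about the board to within about 1 mm.
- **Depth:** the handle tops stand 46–48 mm above the edge, so about 31–33 mm of the possible 38 mm has entered.

**Forces:** squeezing the clamp pressed it on the table with about 60 N at the wrist. That is under the 120 N wrist limit, and the load went through the finger pads. The force readings stayed near zero while I lowered and released the clamp.

**Not ideal or not checked:**
- The clamp settled 2–4 mm higher than the 35 mm I had lowered it to. I left it there.
- The jaw offset in the gripper differed by about 1 mm between cameras.
- One pair of move commands was refused because of missing keys, and I resent them.
- I did not measure the small clamp again at the end. The arm kept well away from it.

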